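Clip the small book into the sprung bedside book keeper

TASK

Stand the small, thick book upright in the middle of the sprung book keeper: use it to press the steel back plate away from the low wooden lip, lower it into the gap until it rests on the base, and let go so that the spring clamps it squarely against the lip. Leave the tall book standing where it is.

Things in the scene. Friction and masses are not known exactly. Their poses are not given: they have to be found in the camera images.
- small_book: The smaller, thicker of two grey hardbacks, standing on the dresser: 36 mm thick (x), 100 mm wide (y), 140 mm tall (z), about 0.35 kg, rigid. Origin at the centre of its underside, z up. Grip it across its thickness about 25 mm below its top edge, so that the fingers stay above the keeper's plate. Either way round will do.
- tall_book: The other grey hardback, taller and thinner, standing upright: 26 mm thick (x) by 125 mm wide (y) by 165 mm tall (z). Origin at the centre of its underside. To be left alone.
- keeper: Book keeper fixed to the dresser. Wooden base 200 mm (x) by 130 mm (y), top 10 mm above the dresser; origin at the centre of its underside. A pale wooden lip 110 mm long in y: inner face at x = -50 mm, outer face at x = -62 mm, top 35 mm above the dresser. Facing it, to its +x, the sprung steel plate. A fixed block at x = 68 to 88 mm, 60 mm high, takes the spring.
- back_plate (a joint): Travel of the steel plate from rest, 0 to 0.06 m, to the keeper's +x, away from the lip. Plate 110 mm wide (y), 10 mm thick, top 80 mm above the dresser. At 0 its face is at x = -36 mm of the keeper, 14 mm from the lip; the small book needs over 0.022, and 0.03 to 0.04 leaves room. The spring returns it at once, with 2.4 N at 0, 4.2 N at 0.022, 7.2 N at 0.06.
Not all that is in view belongs to the job. What is shaped like the small_book but red is not meant.

How it is judged (in metres and radians):
At the end, for the whole second after the job is handed in: Small book at rest on the keeper's base (6 mm), upright and square to it (10 degrees), within 20 mm of its middle, clamped on the lip (book centre 24 to 40 mm to -x of the keeper's origin, plate back 15 to 29 mm). Tall book upright (10 degrees), moved under 30 mm (z of small_book in the frame of keeper between 0.004 and 0.016 m and x of small_book in the frame of keeper between -0.04 and -0.024 m and y of small_book in the frame of keeper between -0.02 and 0.02 m and angle between the x axis of small_book and the x axis of keeper, either way round below 0.175 rad and angle between each of small_book, tall_book's own z axis and vertical below 0.175 rad and value of joint back_plate between 0.015 and 0.029 m and linear speed of small_book below 0.02 m/s and distance of tall_book from where it was at the start of the episode below 0.03 m); the robot touches nothing.
It fails at once if the tall book is knocked over (angle between tall_book's own z axis and vertical above 0.6 rad).
It also fails if it takes over 40 s, if anything falls off the work surface, if the arm or the gripper's body presses on something with over 40 N, if the wrist force passes 120 N, or if a joint passes its speed limit or range.

ROBOT

A 6-joint arm with a two-finger parallel gripper is mounted at the origin on the work surface. World frame = base frame: x ahead of the robot, y to its left, z up, the work surface at z = 0. Lengths are in m, angles in degrees, forces in N, time in s.
With the tool pointing down it reaches from about 0.4 to 0.825 m from the base axis. Payload 7 kg.
Tool frame: the origin (TCP) lies on the centre line of the jaws, within the pads' length; the fingertips stand 11 mm ahead of it and the grasp point (between the pads) lies 8 mm behind it; z points along the fingers, y is the line along which they close (so a half turn about z gives the same grasp; the last joint's range is limited). The gripper opens to 88 mm and grips with 3 to 60 N. Pads are 19 mm wide; open, the fingers measure 130 mm over their backs; the gripper's body (78 mm by 193 mm) begins 47 mm behind the grasp point.
Start: joints at [-54.253, 20.546, 0.682, 0, -70.136, -16.507], TCP at [0.222, -0.637, 0.238] pointing down, gripper open.
Joint ranges: [-176.03, 176.03], [-82.01, 121.73], [-58.28, 71.71], [-173.87, 95.51], [-174.79, -0.11], [-173.66, 173.66]. Speed limits (degrees/s): [136.94, 136.94, 172.46, 180, 180, 180].

INTERFACE

Orientations are given as [roll, pitch, yaw] about the fixed x, y, z axes, in that order (R = Rz(yaw) Ry(pitch) Rx(roll)).
In Python, from plant import r, capture, camera_model, job gives the robot as it stands.
- The arm moves only by the tool drive_tool, never from a script. Its argument "increments" is a list that holds one entry, the list of rows, each a list of 5 numbers: the gripper's target within -1 to 1 (fully open at 1, half-way at 0, shut at -1), then the shift along the tool's x, y, z scaled (see below), then the turn about the tool's z scaled (see below). In form: [[[gripper, tx, ty, tz, roll], ...]]. A call has 1 to 5 rows; each row is the pose to reach, as a shift and turn from the pose commanded when the call began, along the tool's axes at that moment, turning the shorter way round; what a row does not reach only later rows make up. The controller multiplies each number of a shift by 120 mm and each number of a turn by 360 degrees. A row lasts 1/8 s, in which the tool goes at most 62.5 mm and 10.7 degrees, less where a joint would pass 70% of its speed; a pose out of reach is approached as far as the arm can. A call with a number of a shift or a turn outside -1 to 1 is refused whole. A call with a gripper value outside its range is refused whole. The fingers move at their own pace and stop on an object; "squeeze" is the grip in N (left out, the last holds). Time passes only in rows, so rows that repeat a pose let the fingers close. It gives the time, the measured TCP pose, the force, the opening and the grip force at its end, in the units of the state.
- r.get_state(): the state, without advancing time (a new reading comes with each control period).
- capture(name): name is "scene" or "top" or "wrist"; returns the picture (400x640x3 uint8, red, green, blue); there is no depth.
- camera_model(name): a dict with "camera_matrix" (3x3 intrinsics, pixels), "rvec" (rotation vector, rad) and "tvec" (3), from world to camera coordinates, as OpenCV has them. Camera axes: x right, y down, z forward; pixel columns grow to the right and rows downward; lengths in m; the calibration is good to about 2 mm. The wrist camera is an equidistant fisheye: a pixel r from the principal point sees the ray r / f radians off the axis. A picture is of the moment at which its call begins: read the wrist's pose just before it. camera_model takes no time and is no camera call; for the wrist camera it gives the pose at the moment of the call.
- job.close_job(): hands the job in; it is judged then, once.
The state is a dict: "time_s": time; "joints": joint angles; "qd": joint speeds; "joint_torque": joint torques, N m; "tcp_pos": TCP position; "eef_rot": TCP orientation; "contact_force": force on the tool from outside, world axes, zero at the start; "moment": the same for the moment, N m; "gripper_width": finger opening in m; "gripper_force": force on a finger pad.
Only numpy, scipy, OpenCV 4.12 (cv2) and the standard library are available. Lean on these libraries where they do the work, as an engineer would, in place of code of your own. Each camera call takes 0.05 s, during which the arm holds its last target. There are 200 camera calls.

## Working session

There is one attempt and no reset: what is moved stays moved. The work goes in short steps, Python scripts to look and compute and a tool call to move; the robot and the scene stay as the last step left them, time stands still between calls to the robot, and variables do not carry over. Pictures are saved under pics/ and viewed, at most 10 in all, crops included, and the job is handed in when it is done.

Besides the shell and the picture viewer there is one more tool, called after "Call:" as a command line: name --argument value ..., lists and objects as JSON in quotes. drive_tool: Moves the arm, as the interface text tells. Its arguments: {"type":"object","properties":{"increments":{"type":"array"},"squeeze":{"type":"number"}},"required":["increments"]}

```bash
mkdir -p pics; ls; python3 - <<'E'
from plant import r,capture,camera_model
import cv2,numpy as np
print({k:np.round(v,3) for k,v in r.get_state().items()})
for n in("scene","top"):
    cv2.imwrite(f"pics/{n}0.png",capture(n)[:,:,::-1]); m=camera_model(n)
    R=cv2.Rodrigues(np.array(m["rvec"]))[0]; print(n,np.round(m["camera_matrix"],1).tolist(),(-R.T@np.array(m["tvec"]).ravel()).round(3),R.round(2).tolist())
E
```

```text
pics
{'time_s': np.float64(0.0), 'joints': array([-5.4254e+01,  2.0593e+01,  6.3300e-01, -2.2000e-02, -7.0136e+01,
       -1.6509e+01]), 'qd': array([-0.018,  0.026, -0.016, -0.015, -0.062, -0.016]), 'joint_torque': array([-0.0000e+00, -5.8271e+01,  2.9308e+01,  6.9980e+00,  7.0000e-03,
       -0.0000e+00]), 'tcp_pos': array([ 0.222, -0.637,  0.237]), 'eef_rot': array([ 1.79902e+02, -7.00000e-03, -1.60770e+02]), 'contact_force': array([1.033, 0.056, 0.533]), 'moment': array([-0.001, -0.012, -0.012]), 'gripper_force': np.float64(0.0), 'gripper_width': np.float64(0.088)}
scene [[396.0, 0.0, 313.4], [0.0, 396.0, 204.7], [0.0, 0.0, 1.0]] [0.688 0.445 0.693] [[-0.97, 0.25, 0.01], [0.19, 0.75, -0.63], [-0.16, -0.61, -0.77]]
top [[391.5, 0.0, 323.6], [0.0, 391.5, 201.0], [0.0, 0.0, 1.0]] [ 0.415 -0.07   0.751] [[0.14, -0.99, -0.0], [-0.97, -0.14, -0.2], [0.2, 0.03, -0.98]]
```

View pics/scene0.png

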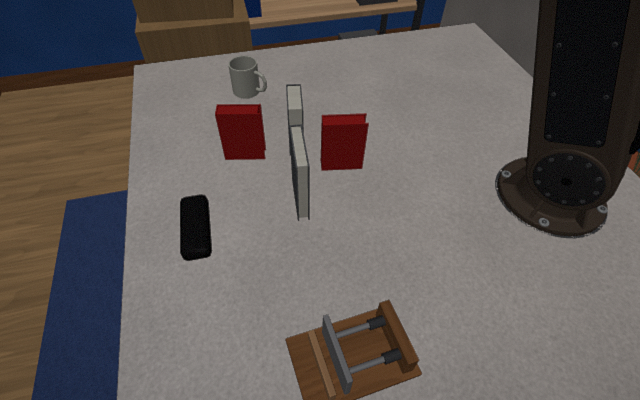

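View pics/top0.png

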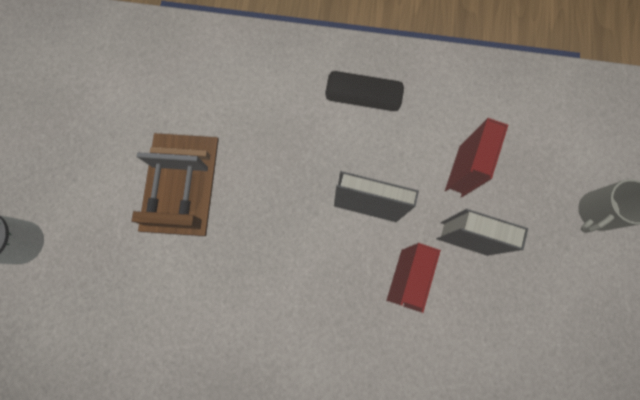

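The scene picture shows two grey books in a row: front one (300,170) tall and thin, rear one (294,105) thicker; red ones at (242,132) and (344,142). In the top view the greys are at (375,195) and (482,232), the reds at (413,277) and (477,157), and the keeper is at (178,185). The thicker page block at (482,232) fits small_book. I'll confirm it in a crop and measure.

```bash
cat > h.py <<'E'
import cv2,numpy as np
from plant import r,capture,camera_model
def cast(uv,z,name="top"):
    m=camera_model(name);K=np.array(m["camera_matrix"]);R=cv2.Rodrigues(np.array(m["rvec"]))[0];C=-R.T@np.array(m["tvec"]).ravel()
    uv=np.atleast_2d(np.array(uv,float)); d=np.c_[uv,np.ones(len(uv))]@np.linalg.inv(K).T@R
    return C+d*((z-C[2])/d[:,2])[:,None]
def rect(mask,z,name="top"):
    # min-area rect of largest contour projected on plane z
    cs=cv2.findContours(mask.astype(np.uint8),0,1)[0]; c=max(cs,key=cv2.contourArea)[:,0]
    P=cast(c,z,name)[:,:2]; (ce,wh,a)=cv2.minAreaRect((P*1000).astype(np.float32)); 
    b=cv2.boxPoints((ce,wh,a)); e=b[1]-b[0];f=b[2]-b[1]; l=e if np.hypot(*e)>np.hypot(*f) else f
    return np.round(ce,1),np.round(sorted(wh),1),round(np.degrees(np.arctan2(l[1],l[0]))%180,1),len(c)
E
python3 - <<'E'
from h import *
im=cv2.imread("pics/top0.png"); hsv=cv2.cvtColor(im,cv2.COLOR_BGR2HSV)
for p in [(378,187),(495,232),(300,250),(358,203),(470,240),(180,200),(180,160),(200,152)]: print(p,im[p[1],p[0]],hsv[p[1],p[0]])
a=cv2.resize(im[90:320,320:540],None,fx=2.7,fy=2.7,interpolation=2)
cv2.imwrite("pics/crop1.png",a)
cv2.imwrite("pics/crop2.png",cv2.resize(im[120:250,120:230],None,fx=4.5,fy=4.5,interpolation=2))
E
```

```text
(378, 187) [151 162 163] [ 28  19 163]
(495, 232) [146 157 158] [ 28  19 158]
(300, 250) [142 149 153] [ 19  18 153]
(358, 203) [65 67 67] [30  8 67]
(470, 240) [63 64 67] [ 8 15 67]
(180, 200) [56 69 87] [13 91 87]
(180, 160) [79 80 81] [15  6 81]
(200, 152) [ 87 110 136] [ 14  92 136]
```

View pics/crop1.png

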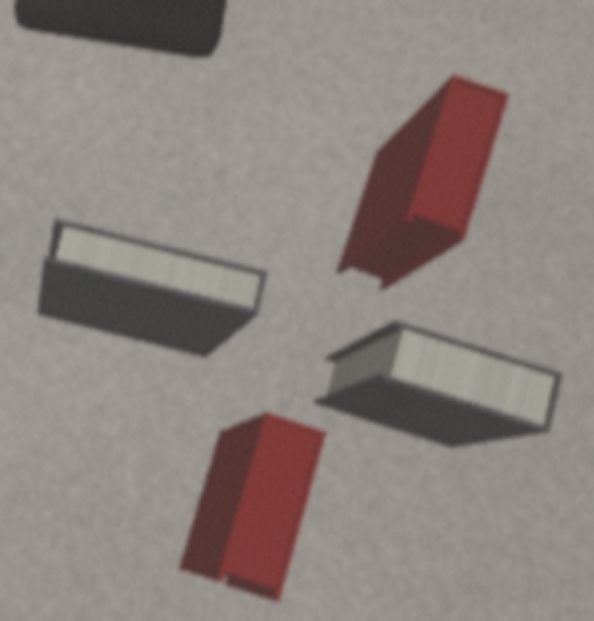

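View pics/crop2.png

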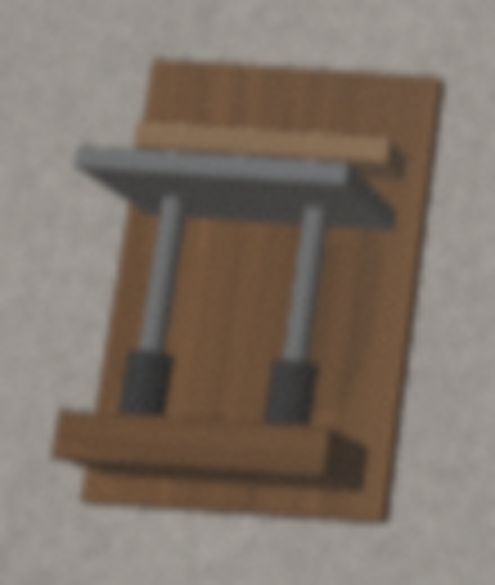

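The crop confirms it: the book at top px (482,232) has the thicker, shorter page block, so it is the small_book. The one at (375,195) is thin and long, so it is the tall book. The other two are red. The keeper's lip is on its image-up side, so keeper +x ≈ world −x.

```bash
python3 - <<'E'
from h import *
def q(n,pts,s,o,z):
    P=cast(np.array(pts)/s+o,z)[:,:2]*1000
    L=[np.hypot(*(P[(i+1)%4]-P[i])).round() for i in range(4)]
    d=P[1]-P[0]+P[2]-P[3]; print(n,P.mean(0).round(1),"sides",L,"ang01",np.degrees(np.arctan2(d[1],d[0])).round(1),P.round().tolist())
o1=np.array([320,90]);o2=np.array([120,120])
q("small",[(398,322),(560,374),(549,431),(383,376)],2.7,o1,.14)
q("tall",[(57,221),(265,271),(257,310),(50,260)],2.7,o1,.165)
q("redA",[(453,75),(508,94),(464,240),(410,218)],2.7,o1,.14)
q("redB",[(267,413),(326,432),(280,600),(225,578)],2.7,o1,.14)
q("base",[(155,60),(442,78),(387,522),(82,500)],4.5,o2,.01)
q("lip",[(140,122),(388,138),(388,162),(137,145)],4.5,o2,.035)
q("plate",[(80,148),(347,162),(347,182),(80,163)],4.5,o2,.08)
m=camera_model("wrist");print(m)
E
```

```text
small [ 531.9 -323.8] sides [np.float64(97.0), np.float64(34.0), np.float64(98.0), np.float64(34.0)] ang01 -100.7 [[558.0, -279.0], [540.0, -374.0], [506.0, -369.0], [524.0, -273.0]]
tall [ 565.4 -132.4] sides [np.float64(122.0), np.float64(23.0), np.float64(120.0), np.float64(23.0)] ang01 -96.0 [[583.0, -73.0], [571.0, -194.0], [547.0, -191.0], [560.0, -72.0]]
redA [ 665.2 -308.9] sides [np.float64(35.0), np.float64(99.0), np.float64(34.0), np.float64(97.0)] ang01 -104.2 [[717.0, -302.0], [709.0, -336.0], [613.0, -315.0], [622.0, -282.0]]
redB [ 442.5 -217. ] sides [np.float64(35.0), np.float64(98.0), np.float64(32.0), np.float64(96.0)] ang01 -101.7 [[494.0, -208.0], [487.0, -242.0], [391.0, -225.0], [398.0, -193.0]]
base [561.3 236.4] sides [np.float64(129.0), np.float64(198.0), np.float64(130.0), np.float64(198.0)] ang01 -85.9 [[655.0, 308.0], [665.0, 179.0], [467.0, 164.0], [458.0, 294.0]]
lip [617.5 241.1] sides [np.float64(107.0), np.float64(11.0), np.float64(108.0), np.float64(10.0)] ang01 -85.9 [[619.0, 295.0], [627.0, 189.0], [616.0, 186.0], [609.0, 294.0]]
plate [593.  239.2] sides [np.float64(107.0), np.float64(8.0), np.float64(107.0), np.float64(6.0)] ang01 -85.7 [[592.0, 293.0], [601.0, 187.0], [593.0, 185.0], [586.0, 292.0]]
{'camera_matrix': array([[309.70691629,   0.        , 322.23593974],
       [  0.        , 309.70691629, 198.16058712],
       [  0.        ,   0.        ,   1.        ]]), 'rvec': array([-1.72668809, -2.42866765, -0.31102316]), 'tvec': array([ 0.67326024, -0.03179102,  0.3886806 ])}
```

Call:
drive_tool --increments '[[[0.6,-0.82,0.4,0,0],[0.6,-0.82,0.4,0,0],[0.6,-0.82,0.4,0,0]]]'

```text
time_s: 0.48
tcp_pos: [0.3014, -0.5576, 0.2376]
eef_rot: [180.0, 0.0, -160.6]
contact_force: [-0.3, -1.1, -1.0]
gripper_width: 0.0706
gripper_force: 0.0
```

Call:
drive_tool --increments '[[[0.6,-0.82,0.4,0,0],[0.6,-0.82,0.4,0,0]]]'

```text
time_s: 0.72
tcp_pos: [0.377, -0.4811, 0.2372]
eef_rot: [180.0, -0.0, -160.8]
contact_force: [0.6, 0.1, 0.3]
gripper_width: 0.07
gripper_force: 0.0
```

Call:
drive_tool --increments '[[[0.6,-0.82,0.4,0,0],[0.6,-0.82,0.4,0,0]]]'

```text
time_s: 0.98
tcp_pos: [0.4546, -0.4029, 0.2373]
eef_rot: [180.0, -0.0, -160.8]
contact_force: [0.2, -0.3, -0.5]
gripper_width: 0.0702
gripper_force: 0.0
```

Call:
drive_tool --increments '[[[0.6,-0.82,0.4,0,-0.1],[0.6,-0.82,0.4,0,-0.1],[0.6,-0.82,0.4,0,-0.1],[0.6,-0.82,0.4,0,-0.1]]]'

```text
time_s: 1.48
tcp_pos: [0.531, -0.3261, 0.2369]
eef_rot: [179.9, -0.0, -124.5]
contact_force: [0.5, -0.4, 0.6]
gripper_width: 0.0697
gripper_force: 0.0
```

Call:
drive_tool --increments '[[[0.6,0,0,0,-0.066],[0.6,0,0,0,-0.066],[0.6,0,0,0,-0.066],[0.6,0,0,0,-0.066]]]'

```text
time_s: 1.98
tcp_pos: [0.5304, -0.3269, 0.2372]
eef_rot: [180.0, 0.0, -101.1]
contact_force: [0.2, -1.0, -0.8]
gripper_width: 0.0703
gripper_force: 0.0
```

```bash
python3 - <<'E'
from h import *
s=r.get_state();print(s["tcp_pos"],s["eef_rot"])
m=camera_model("wrist");R=cv2.Rodrigues(m["rvec"])[0];print((-R.T@m["tvec"].ravel()).round(3),R.round(2).tolist())
np.savez("w1.npz",**m);cv2.imwrite("pics/w1.png",capture("wrist")[:,:,::-1])
E
```

```text
[ 0.53040963 -0.32685423  0.23719889] [ 1.79959530e+02  8.15747496e-04 -1.01061604e+02]
[ 0.517 -0.392  0.384] [[-0.98, 0.19, 0.0], [0.19, 0.95, 0.25], [0.05, 0.25, -0.97]]
```

View pics/w1.png

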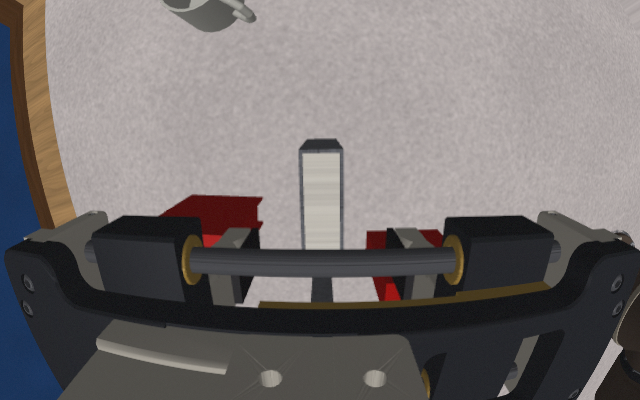

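The book top sits between the fingers, with its far edge at (300–343,150) and its sides running straight down to row 248. I'll check by ray casting.

```bash
python3 - <<'E'
from h import *
m=dict(np.load("w1.npz"));K=m["camera_matrix"];R=cv2.Rodrigues(m["rvec"])[0];C=-R.T@m["tvec"].ravel()
im=cv2.imread("pics/w1.png").astype(int).sum(2)
for row in (165,190,215,235): print(row,[int(x) for x in np.where(im[row,280:365]<390)[0]+280])
def f(u,v):
    p=(np.array([u,v])-[K[0,2],K[1,2]])/K[0,0];t=np.hypot(*p);d=R.T@np.r_[np.sin(t)*p/t,np.cos(t)]
    return (C+d*(.14-C[2])/d[2])[:2]
a,b,c,d=[f(*p) for p in [(299.5,150),(343.5,150),(301.5,240),(342.5,240)]]
print(a,b,c,d, "w",np.hypot(*(a-b)),np.hypot(*(c-d)))
m1=(a+b)/2;m2=(c+d)/2;v=m2-m1;print("ang",np.degrees(np.arctan2(v[1],v[0])),"centre",m1+v/np.hypot(*v)*.05)
E
```

```text
165 [299, 300, 301, 340, 341, 342, 343]
190 [300, 301, 302, 340, 341, 342, 343]
215 [301, 302, 303, 340, 341, 342, 343]
235 [301, 302, 303, 304, 340, 341, 342]
[ 0.53922232 -0.37184531] [ 0.5051725 -0.3651507] [ 0.55352699 -0.29726818] [ 0.5193735  -0.29055965] w 0.034701702909134644 0.03480611314492828
ang 79.18135136629755 centre [ 0.53158246 -0.3193867 ]
```

Call:
drive_tool --increments '[[[0.6,-0.04,0,0.3,0],[0.6,-0.04,0,0.6,0],[0.6,-0.04,0,0.85,0],[0.6,-0.04,0,1.0,0],[0.6,-0.04,0,1.0,0]]]'

```text
time_s: 2.65
tcp_pos: [0.5306, -0.3215, 0.116]
eef_rot: [179.8, 0.0, -101.1]
contact_force: [0.7, 0.2, 0.5]
gripper_width: 0.07
gripper_force: 0.0
```

Call:
drive_tool --increments '[[[0.6,0,0,0.085,0],[0.6,0,0,0.085,0],[-0.6,0,0,0.085,0],[-0.6,0,0,0.085,0],[-0.6,0,0,0.085,0]]]' --squeeze 45

```text
time_s: 3.28
tcp_pos: [0.5318, -0.3216, 0.1077]
eef_rot: [-180.0, -0.0, -101.0]
contact_force: [-0.1, -0.5, 0.3]
gripper_width: 0.0455
gripper_force: 0.0
```

Call:
drive_tool --increments '[[[-0.6,0,0,0,0],[-0.6,0,0,0,0],[-0.6,0,0,0,0]]]'

```text
time_s: 3.65
tcp_pos: [0.5318, -0.3216, 0.1075]
eef_rot: [-180.0, -0.0, -101.0]
contact_force: [0.0, 0.7, 1.5]
gripper_width: 0.0356
gripper_force: 44.9
```

Call:
drive_tool --increments '[[[-1,0,0,-0.15,0],[-1,0,0,-0.4,0],[-1,0,0,-0.7,0],[-1,0,0,-1,0],[-1,0,0,-1,0]]]'

```text
time_s: 4.28
tcp_pos: [0.5331, -0.3222, 0.2316]
eef_rot: [-179.6, -0.1, -101.0]
contact_force: [0.3, 0.0, -3.4]
gripper_width: 0.0356
gripper_force: 44.9
```

Call:
drive_tool --increments '[[[-1,0,0,-0.35,0],[-1,0,0,-0.65,0],[-1,0,0,-0.65,0]]]'

```text
time_s: 4.65
tcp_pos: [0.5325, -0.322, 0.3081]
eef_rot: [-179.7, -0.0, -101.0]
contact_force: [-0.4, -0.1, -4.2]
gripper_width: 0.0355
gripper_force: 44.9
```

Call:
drive_tool --increments '[[[-1,-0.2,0,0,-0.02],[-1,-0.5,0.01,0,-0.042],[-1,-0.8,0.02,0,-0.042],[-1,-0.955,0.025,0,-0.042]]]'

```text
time_s: 5.15
tcp_pos: [0.5499, -0.2068, 0.3037]
eef_rot: [179.9, 0.1, -85.8]
contact_force: [-0.3, -0.2, -3.2]
gripper_width: 0.036
gripper_force: 44.9
```

Call:
drive_tool --increments '[[[-1,-0.3,-0.07,0,0],[-1,-0.6,-0.14,0,0],[-1,-0.93,-0.226,0,0]]]'

```text
time_s: 5.52
tcp_pos: [0.569, -0.0944, 0.3042]
eef_rot: [179.9, 0.0, -85.9]
contact_force: [0.5, 0.0, -2.9]
gripper_width: 0.0362
gripper_force: 44.9
```

Call:
drive_tool --increments '[[[-1,-0.3,-0.07,0,0],[-1,-0.6,-0.14,0,0],[-1,-0.93,-0.226,0,0]]]'

```text
time_s: 5.9
tcp_pos: [0.5881, 0.0188, 0.3043]
eef_rot: [179.9, -0.0, -85.9]
contact_force: [0.3, -0.5, -4.1]
gripper_width: 0.0363
gripper_force: 44.9
```

Call:
drive_tool --increments '[[[-1,-0.3,-0.07,0,0],[-1,-0.6,-0.14,0,0],[-1,-0.93,-0.226,0,0]]]'

```text
time_s: 6.28
tcp_pos: [0.6072, 0.132, 0.3042]
eef_rot: [179.9, -0.0, -85.9]
contact_force: [0.5, 0.0, -3.7]
gripper_width: 0.0359
gripper_force: 44.9
```

Call:
drive_tool --increments '[[[-1,-0.3,-0.07,0,0],[-1,-0.6,-0.14,0,0],[-1,-0.93,-0.226,0,0],[-1,-0.93,-0.226,0,0]]]'

```text
time_s: 6.78
tcp_pos: [0.6264, 0.2468, 0.3028]
eef_rot: [179.8, -0.1, -85.8]
contact_force: [-0.1, 0.0, -3.5]
gripper_width: 0.0357
gripper_force: 44.9
```

Call:
drive_tool --increments '[[[-1,0.04,0,0.3,0],[-1,0.04,0,0.6,0],[-1,0.04,0,0.9,0],[-1,0.04,0,0.9,0],[-1,0.04,0,0.9,0]]]'

```text
time_s: 7.4
tcp_pos: [0.6278, 0.2395, 0.1986]
eef_rot: [-179.9, -0.0, -85.9]
contact_force: [0.5, 0.8, -2.5]
gripper_width: 0.0356
gripper_force: 44.9
```

```bash
python3 - <<'E'
from h import *
s=r.get_state();print(s["tcp_pos"],s["eef_rot"])
a=capture("scene")[:,:,::-1];t=capture("top")[:,:,::-1]
cv2.imwrite("pics/s2.png",np.hstack([cv2.resize(a[190:400,250:450],None,fx=2,fy=2),cv2.resize(t[100:260,90:240],None,fx=2.6,fy=2.625)]))
E
```

```text
[0.62781193 0.23951303 0.19861555] [-1.79928156e+02 -7.30598720e-03 -8.58841005e+01]
```

View pics/s2.png

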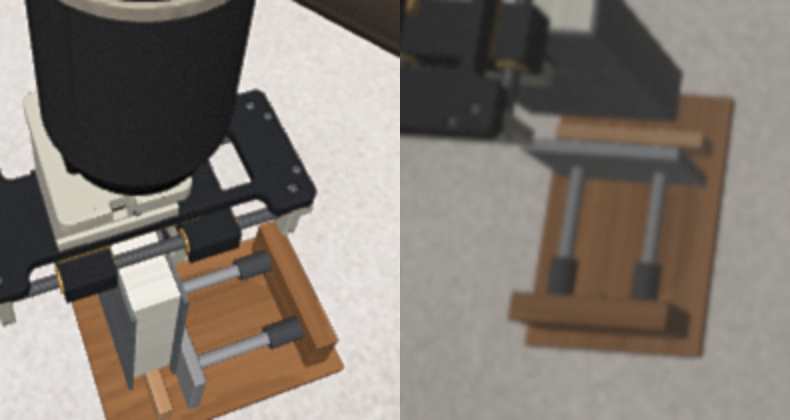

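Call:
drive_tool --increments '[[[-1,0,0,0.15,0],[-1,0,0,0.3,0],[-1,0,0,0.385,0],[-1,0,0,0.385,0],[-1,0,0,0.385,0]]]' --squeeze 55

```text
time_s: 8.12
tcp_pos: [0.6274, 0.2399, 0.1514]
eef_rot: [-180.0, -0.0, -85.9]
contact_force: [0.1, -0.7, -3.1]
gripper_width: 0.0357
gripper_force: 54.9
```

Call:
drive_tool --increments '[[[-1,0,0.08,0,0],[-1,0,0.16,0,0],[-1,0,0.24,0,0],[-1,0,0.32,0,0],[-1,0,0.385,0,0]]]'

```text
time_s: 8.75
tcp_pos: [0.5809, 0.2366, 0.1517]
eef_rot: [-179.9, 0.0, -85.9]
contact_force: [6.2, -0.5, -4.5]
gripper_width: 0.036
gripper_force: 54.8
```

Call:
drive_tool --increments '[[[-1,0,0,0,0],[-1,0,0,0,0]]]'

```text
time_s: 9.0
tcp_pos: [0.5815, 0.2366, 0.1517]
eef_rot: [-179.9, 0.0, -85.9]
contact_force: [5.6, -1.1, -2.8]
gripper_width: 0.0361
gripper_force: 54.8
```

```bash
python3 - <<'E'
from h import *
s=r.get_state();print(s["tcp_pos"],s["eef_rot"],s["moment"])
a=capture("scene")[:,:,::-1];t=capture("top")[:,:,::-1]
cv2.imwrite("pics/s3.png",np.hstack([cv2.resize(a[190:400,250:450],None,fx=2,fy=2),cv2.resize(t[100:260,90:240],None,fx=2.6,fy=2.625)]))
E
```

```text
[0.5815497  0.23662714 0.15171648] [-1.79920626e+02  2.03027891e-02 -8.58622706e+01] [-0.23520821 -2.17596819 -0.24325488]
```

View pics/s3.png

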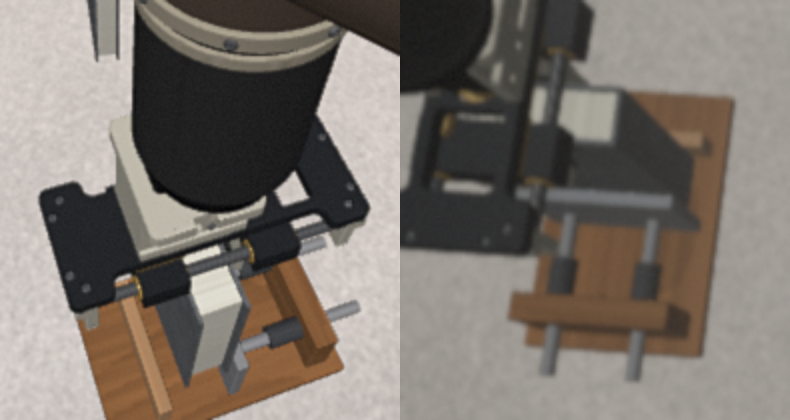

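The plate is pushed back about 34 mm, and the book is upright with a clear gap to the lip (left pane, lip at (150,350)). Lowering it now.

Call:
drive_tool --increments '[[[-1,0,0,0.08,0],[-1,0,0,0.15,0],[-1,0,0,0.21,0],[-1,0,0,0.25,0],[-1,0,0,0.27,0]]]'

```text
time_s: 9.72
tcp_pos: [0.5821, 0.2372, 0.1193]
eef_rot: [-179.9, 0.1, -85.9]
contact_force: [5.4, 0.6, -1.2]
gripper_width: 0.0357
gripper_force: 54.8
```

Call:
drive_tool --increments '[[[-1,0,0,0.008,0],[-1,0,0,0.016,0],[-1,0,0,0.016,0]]]'

```text
time_s: 10.1
tcp_pos: [0.5822, 0.2372, 0.1177]
eef_rot: [-179.9, 0.1, -85.9]
contact_force: [5.2, 0.3, -1.4]
gripper_width: 0.0354
gripper_force: 54.8
```

Call:
drive_tool --increments '[[[-1,0,-0.03,0,0],[-1,0,-0.06,0,0],[-1,0,-0.085,0,0],[-1,0,-0.085,0,0]]]'

```text
time_s: 10.6
tcp_pos: [0.5914, 0.2375, 0.1175]
eef_rot: [-180.0, 0.0, -85.9]
contact_force: [1.8, 3.3, 5.6]
gripper_width: 0.0356
gripper_force: 54.8
```

Call:
drive_tool --increments '[[[-1,0,0,0.008,0],[-1,0,0,0.008,0],[-1,0,0,0.008,0]]]'

```text
time_s: 10.98
tcp_pos: [0.5915, 0.2376, 0.1175]
eef_rot: [-179.9, 0.0, -85.9]
contact_force: [-0.9, 2.2, 10.4]
gripper_width: 0.0359
gripper_force: 54.8
```

The book is bearing on the base, so I'll release it and retreat upward.

Call:
drive_tool --increments '[[[0.0,0,0,0,0],[0.2,0,0,0,0],[0.5,0,0,0,0],[0.5,0,0,0,0],[0.5,0,0,0,0]]]'

```text
time_s: 11.6
tcp_pos: [0.591, 0.237, 0.1156]
eef_rot: [180.0, -0.0, -85.9]
contact_force: [-0.1, 0.3, -0.4]
gripper_width: 0.0652
gripper_force: 0.0
```

Call:
drive_tool --increments '[[[0.5,0,0,-0.2,0],[0.5,0,0,-0.5,0],[0.5,0,0,-0.8,0],[0.5,0,0,-0.8,0]]]'

```text
time_s: 12.1
tcp_pos: [0.5926, 0.2379, 0.2154]
eef_rot: [-179.7, 0.2, -85.9]
contact_force: [-0.0, -0.6, -0.4]
gripper_width: 0.0657
gripper_force: 0.0
```

Call:
drive_tool --increments '[[[0.5,0.5,0.5,-0.3,0],[0.5,1,1,-0.3,0],[0.5,1,1,-0.3,0],[0.5,1,1,-0.3,0]]]'

```text
time_s: 12.6
tcp_pos: [0.4779, 0.1067, 0.2484]
eef_rot: [-180.0, 0.1, -86.0]
contact_force: [1.6, 1.0, -0.6]
gripper_width: 0.0656
gripper_force: 0.0
```

```bash
python3 - <<'E'
from h import *
a=capture("scene")[:,:,::-1];t=capture("top")[:,:,::-1]
cv2.imwrite("pics/top4.png",t)
cv2.imwrite("pics/s4.png",np.hstack([cv2.resize(a[190:400,250:450],None,fx=2,fy=2),cv2.resize(t[100:260,90:240],None,fx=2.6,fy=2.625)]))
E
```

```text
(no output)
```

View pics/s4.png

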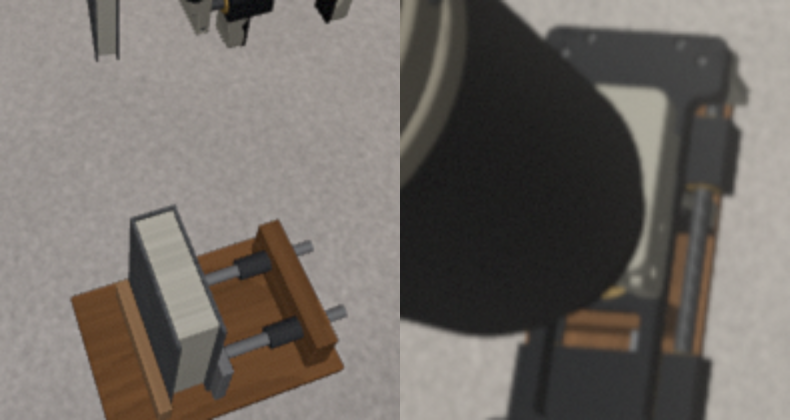

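The book stands upright between the lip and the plate (left pane, top corners (131,219), (176,207), (219,325), (178,340)). I'll measure it.

```bash
python3 - <<'E'
from h import *
o=np.array([561.5,236.8]);x=np.array([-.9974,-.0715]);y=np.array([.0715,-.9974])
def k(p,z):
    P=cast(np.array(p)/2+[250,190],z,"scene")[:,:2]*1000-o; return np.c_[P@x,P@y].round(1)
print("top",k([(131,219),(176,207),(219,325),(178,340)],.15).tolist(),k([(131,219),(176,207),(219,325),(178,340)],.15).mean(0))
print("base",k([(71,298),(268,236),(343,366)],.01).tolist())
print("lip top outer/inner",k([(117,287),(128,284),(171,410),(160,413)],.035).tolist())
print("book bottom right corner at lip",k([(176,390)],.035).tolist())
E
```

```text
top [[-49.7, 49.2], [-14.5, 47.8], [-17.9, -43.4], [-47.9, -43.9]] [-32.5     2.425]
base [[-99.8, 59.1], [88.1, 57.5], [98.3, -66.8]]
lip top outer/inner [[-61.7, 46.4], [-52.0, 46.0], [-52.2, -58.8], [-61.0, -58.1]]
book bottom right corner at lip [[-43.4, -46.4]]
```

```bash
python3 -c "
from plant import job
print(job.close_job())"
```

```text
the job is handed in; nothing more can be done
None
```

The small book stands upright in the keeper, clamped against the lip at about x −32 mm and y +2 mm of the keeper's origin; the tall book was not touched, and the job is handed in at about 13 s (no verdict shown).

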